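# Index a rosette three petals on and hold it

### The job

Pull the lock pin of the carver's indexing stand fully up and leave it up. Then grip the bar knob in the middle of the rosette and turn it clockwise, seen from above, three clicks on from where it stands, not running on past the third stop, and finish still gripping the knob firmly, holding the rosette steady in that third stop so that I can mark the next petal. Do not disturb the tools and pieces lying on the bench.

Things in the scene. Friction and masses are not known exactly. Their poses are not given: they have to be found in the camera images.
- index_knob: black bar knob on the vertical spindle of the indexing stand, in the middle of its rosette. Origin: on the axis (its z), at its underside, 87 mm above the bench. Above the origin: a collar 42 mm in diameter, 8 mm high, then the bar from 8 to 44 mm, 58 mm long along its x axis, 14 mm thick along y (grip it across this). Its axis is the turning axis
- rosette_top (a point): centre of the top face of the wooden rosette blank, 140 mm in diameter, at the knob's underside (same point as its origin). Under it a scalloped steel star wheel, 200 mm in diameter, top 57 mm above the bench; knob, rosette and wheel turn together on the grey stand bolted to the bench. Above the rosette nothing but the knob within 75 mm of the axis
- turntable (a joint): turn of knob, rosette and wheel, rad, clockwise from above; 0 at the start (a stop), no end. A sprung roller clicks into the wheel's 16 equal scallops: a stop every 22.5 degrees (0.3927 rad), the third at 1.178. It takes about 0.2 N m to leave a stop; past half way it pulls as hard, clockwise, into the next, where the pull drops away. Locked while the pin is down
- pin_head (a point): middle of the black head of the lock pin: round, 24 mm in diameter, 24 mm high, on an upright pin in a bracket at the wheel's rim, 95 mm to the side of the knob's axis, 130 mm above the bench when down. The bracket's flat arm, 30 mm wide, top 30 mm below this point, runs from the pin away from the knob. Room for fingers on the two sides across that line
- lock_pin (a joint): lift of the lock pin, m: 0 fully down in a scallop of the wheel (starts at 0 to 0.003), clear of the wheel above 0.010, fully up at 0.018, a hard stop. It slides straight up with a pull of about 3 N and stays where it is left
- gouge_a: carving gouge, wooden handle about 130 x 24 x 22 mm, steel blade 115 mm, lying flat near the stand, leave alone; origin on its underside
- gouge_b: carving gouge as above, about 220 mm long overall, farther off on the bench, leave alone; origin on its underside
- gouge_c: carving gouge, wide blade, about 255 mm long overall, farther off on the bench, leave alone; origin on its underside
- mallet: wooden mallet, head 120 x 75 x 70 mm, 305 mm long overall, leave alone; origin on its underside
- dust_brush: flat dusting brush, 197 x 46 x 18 mm, lying near the stand, leave alone; origin on its underside
- small_rosette: finished small wooden rosette, 76 mm across, 22 mm tall, lying loose near the stand, leave alone; origin on its underside
- cork_block: cork sanding block 110 x 67 x 37 mm, leave alone; origin on its underside

How it is judged (in metres and radians):
On the way, in this order (a step that is already met when the one before it is completed fails the run):
1. the lock pin is pulled up clear of the star wheel (value of joint lock_pin above 0.012 m), for 0.2 s.
2. turned to the first stop by the knob (value of joint turntable above 0.322699 rad and contact force between the fingers and index_knob above 1 N), for 0.05 s.
3. turned to the second stop by the knob (value of joint turntable above 0.715398 rad and contact force between the fingers and index_knob above 1 N), for 0.05 s.
4. turned to the third stop by the knob (value of joint turntable above 1.1081 rad and contact force between the fingers and index_knob above 1 N), for 0.05 s.
At the end, for the whole second after the job is handed in: the turntable stands still (under 0.1 rad/s) within 0.07 rad (4 degrees) of the third stop, 1.178 rad; the fingers still grip the knob firmly, with more than 10 N; the lock pin is left up, at least 12 mm, and not touched by the robot (value of joint turntable between 1.1081 and 1.2481 rad and velocity of joint turntable between -0.1 and 0.1 rad/s and contact force between the fingers and index_knob above 10 N and value of joint lock_pin above 0.012 m and contact force between the arm and lock_pin below 1 N); the arm keeps its last pose, push and grip.
It fails at once if the knob runs on past the third stop, half way to the fourth (value of joint turntable above 1.37445 rad).
It fails at once if the knob is turned anticlockwise out of its first stop (value of joint turntable below -0.19635 rad).
It fails at once if a tool or piece lying on the bench is disturbed (moved over 25 mm) (distance of any of gouge_a, gouge_b, gouge_c, mallet, dust_brush, small_rosette, cork_block from where it was at the start of the episode above 0.025 m).
It also fails if it takes over 53 s, if anything falls off the work surface, if the arm or the gripper's body presses on something with over 40 N, if the wrist force passes 120 N, or if a joint passes its speed limit or range.

### The arm

A 6-joint arm with a two-finger parallel gripper is mounted at the origin on the work surface. World frame = base frame: x ahead of the robot, y to its left, z up, the work surface at z = 0. Lengths are in mm, angles in rad, forces in N, time in s.
With the tool pointing down it reaches from about 275 to 1000 mm from the base axis. Payload 8.4 kg.
Tool frame: the origin (TCP) lies between the finger pads; the fingertips stand 22 mm ahead of it and the grasp point (between the pads) lies 3 mm ahead of it (r.nose_length is the z of the fingertips in the tool frame, in mm); z points along the fingers, y is the line along which they close (so a half turn about z gives the same grasp; the last joint's range is limited). The gripper opens to 85 mm and grips with 20 to 120 N. Pads are 22 mm wide; open, the fingers measure 114 mm over their backs; the gripper's body (76 mm by 85 mm) begins 54 mm behind the grasp point. The pads swing forward as they close: fully open they stand 13 mm farther back than shut.
Start: joints at [1.307, 0.353, 1.633, -0, 1.155, -0.002], TCP at [161.761, 603.707, 253.281] pointing down, gripper open.
Joint ranges: [-2.63, 2.63], [-0.92, 2.1], [0.06, 2.66], [-1.3, 4.44], [0, 2.69], [-3.02, 3.02]. Speed limits (rad/s): [2.22, 2.22, 2.79, 3.14, 3.14, 3.14].

### API

Orientations are given as [roll, pitch, yaw] about the fixed x, y, z axes, in that order (R = Rz(yaw) Ry(pitch) Rx(roll)).
In Python, from rig import r gives the robot as it stands.
- The arm moves only by the shell command python3 steer.py FILE [FORCE], which reads ROWS from the file FILE. ROWS is a JSON object with one list for each field, all of the same length, 1 to 5, a row being the entries at one place: drx, dry, drz (a rotation vector in units of 0.25 rad), x, y, z (the shift in m), jaw (the opening from 0.0 (shut) to 1.0 (fully open)); each row shifts and turns the commanded pose from where the row before left it, along the tool's axes as they then stand; what a row does not reach is not made up. A row lasts 1/12 s, in which the tool goes at most 41.7 mm and 0.125 rad, less where a joint would pass 70% of its speed; a pose out of reach is approached as far as the arm can. The fingers move at their own pace and stop on an object; FORCE is the grip in N (left out, the last holds). Time passes only in rows, so rows that do not move let the fingers close. It prints the time, the measured TCP pose, the force, the opening and the grip force at its end. Input that does not fit is refused with a message, and nothing moves.
- r.sense(): the state, without advancing time (a new reading comes with each control period).
- r.grab_frame(name): name is "scene" or "top" or "wrist"; returns the picture (420x560x3 uint8, red, green, blue); there is no depth.
- r.camera_params(name): a dict with "fx", "fy", "cx", "cy" (pixels), "rvec" (rotation vector, rad) and "tvec" (3), from world to camera coordinates, as OpenCV has them. Camera axes: x right, y down, z forward; pixel columns grow to the right and rows downward; lengths in mm; the calibration is good to about 2 mm. A picture is of the moment at which its call begins: read the wrist's pose just before it. camera_params takes no time and is no camera call; for the wrist camera it gives the pose at the moment of the call.
- r.sign_off(): hands the job in; it is judged then, once.
The state is a dict: "clock": time; "qpos": joint angles; "qvel": joint speeds; "joint_efforts": joint torques, N m; "eef_pos": TCP position; "tcp_rot": TCP orientation; "contact_force": force on the tool from outside, world axes, zero at the start; "wrist_torque": the same for the moment, N m; "opening": opening from 0.0 (shut) to 1.0 (fully open); "grasp_force": force on a finger pad.
Only numpy, scipy, OpenCV 4.12 (cv2) and the standard library are available. Lean on these libraries where they do the work, as an engineer would, in place of code of your own. Each camera call takes 0.05 s, during which the arm holds its last target. There are 200 camera calls.

## Working session

There is one attempt and no reset: what is moved stays moved. The work goes in short steps, Python scripts to look and compute and a shell command to move; the robot and the scene stay as the last step left them, time stands still between calls to the robot, and variables do not carry over. Pictures are saved under pics/ and viewed, at most 10 in all, crops included, and the job is handed in when it is done.

```bash
ls; mkdir -p pics; python3 - <<'E'
from rig import r
import cv2
print(r.sense(), r.nose_length)
for n in ("scene","top","wrist"):
    p=r.camera_params(n);print(n,p)
    cv2.imwrite(f"pics/{n}0.png",r.grab_frame(n)[:,:,::-1])
E
```

```text
pics
rig.py
steer.py
{'clock': 0.0, 'qpos': array([ 1.30656912e+00,  3.53661287e-01,  1.63415396e+00,  6.61984087e-07,
        1.15519743e+00, -2.38502546e-03]), 'qvel': array([ 0.00037459, -0.00085346, -0.00044688, -0.00129371,  0.00156711,
        0.00068375]), 'joint_efforts': array([ 4.57963670e-04, -6.05269003e+01, -3.42060006e+01,  8.09557878e-05,
        9.53429437e-03,  2.13572571e-05]), 'eef_pos': array([161.65923144, 603.25831753, 252.54497191]), 'tcp_rot': array([-3.14017264e+00, -3.99202930e-06,  2.87975020e+00]), 'contact_force': array([0.13609532, 0.88501768, 0.27626059]), 'wrist_torque': array([-0.01980459, -0.01346525,  0.03389587]), 'grasp_force': 0.0, 'opening': 0.9983262113206084} 22.0
scene {'fx': 500.66083148938174, 'fy': 500.66083148938174, 'cx': 282.04112546650884, 'cy': 208.47389762549977, 'rvec': array([ 2.04267309,  1.16820266, -0.55002672]), 'tvec': array([-259.93919883, -215.97478585, 1837.79357119])}
top {'fx': 451.9906038726368, 'fy': 451.9906038726368, 'cx': 277.88411833688264, 'cy': 203.88303091337878, 'rvec': array([ 2.14654759, -2.15735961,  0.13158211]), 'tvec': array([  -3.00836246,  535.21187317, 1394.00939687])}
wrist {'fx': 297.0981225115926, 'fy': 297.0981225115926, 'cx': 281.83816386559914, 'cy': 209.75429192395404, 'rvec': array([-2.30749056, -1.77158075, -0.2453449 ]), 'tvec': array([-624.34261142,  -37.41017562,  380.25634165])}
```

View pics/top0.png

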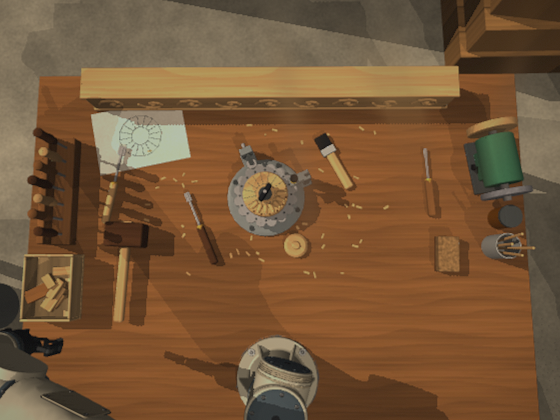

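View pics/scene0.png

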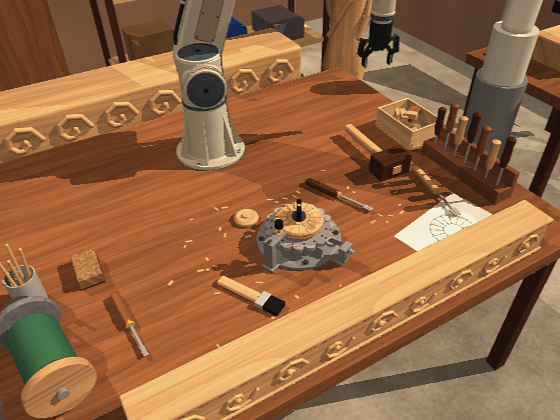

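View pics/wrist0.png

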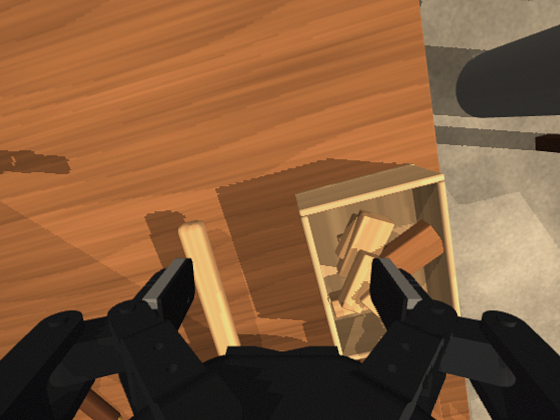

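The top view shows the stand at about (266,195), the knob bar near (265,193), and two arms at (248,152) and (302,178). The scene view shows the knob at (298,210) and a dark head at (279,225). The wrist camera does not see the stand yet, so I'll enlarge the first two.

```bash
python3 - <<'E'
import cv2,numpy as np
a=cv2.imread("pics/top0.png")[135:245,215:325];b=cv2.imread("pics/scene0.png")[185:285,245:365]
a=cv2.resize(a,(396,396),interpolation=cv2.INTER_CUBIC) ;b=cv2.resize(b,(396,330),interpolation=cv2.INTER_CUBIC)
o=np.zeros((396,792,3),np.uint8);o[:,:396]=a;o[:330,396:]=b
cv2.imwrite("pics/crop0.png",o)
E
```

```text
(no output)
```

View pics/crop0.png

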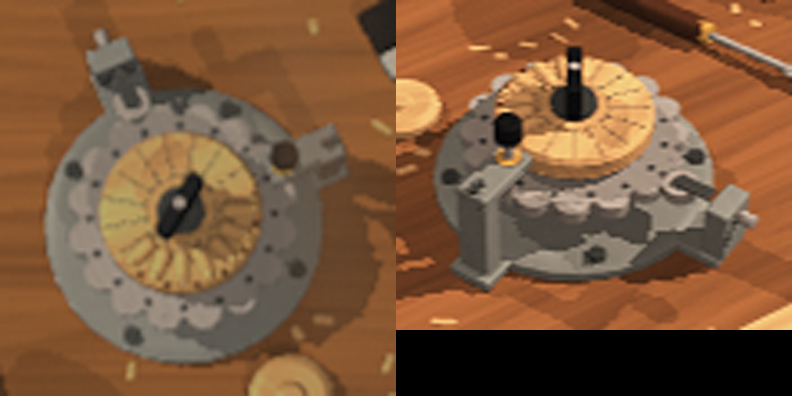

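The crop shows the pin head at top (293.9,178.1) and scene (278.9,224.4). The middle of the bar's top is at top (264.7,191.9) and scene (298.9,200), and the bar runs up-right to down-left in the top view. Now I'll triangulate both points.

```bash
cat > h.py <<'E'
from rig import r
import numpy as np, cv2
from scipy.spatial.transform import Rotation as Ro
def cam(n):
    p=r.camera_params(n);K=np.array([[p['fx'],0,p['cx']],[0,p['fy'],p['cy']],[0,0,1]])
    return K,cv2.Rodrigues(np.array(p['rvec']))[0],np.array(p['tvec'])
def ray(c,uv):
    K,R,t=c;d=R.T@np.linalg.inv(K)@np.array([*uv,1.]);return -R.T@t,d/np.linalg.norm(d)
def plane(c,uv,z):
    o,d=ray(c,uv);return o+d*(z-o[2])/d[2]
def tri(c1,u1,c2,u2):
    o1,d1=ray(c1,u1);o2,d2=ray(c2,u2)
    s=np.linalg.lstsq(np.c_[d1,-d2],o2-o1,rcond=None)[0]
    a,b=o1+d1*s[0],o2+d2*s[1];return (a+b)/2,np.linalg.norm(a-b)
def tool():
    s=r.sense();return s['eef_pos'],Ro.from_euler('xyz',s['tcp_rot']).as_matrix()
E
python3 - <<'E'
from h import *
T,S=cam("top"),cam("scene")
print(tri(T,(293.9,178.1),S,(278.9,224.4)));print(tri(T,(264.7,191.9),S,(298.9,200)))
f=lambda x,y:(215+x/3.6,135+y/3.6)
a,b=plane(T,f(195,178),131),plane(T,f(163,232),131);print(a,b,(a+b)/2,np.linalg.norm(a-b),np.arctan2(*(a-b)[1::-1]))
for n,u in dict(small=(295,245),brush=(335,162),ga=(201,228)).items(): print(n,plane(T,u,15))
print(cam("wrist")[1]@tool()[1]); p=cam("wrist");print(tool()[1], tool()[1].T@(-p[1].T@p[2]-tool()[0]))
E
```

```text
(array([599.78141446, -54.12760917, 129.93786148]), np.float64(0.11899319503150455))
(array([556.9199093 ,  33.19243124, 145.96943647]), np.float64(2.7182790047641006))
[580.89751026  19.26228952 131.        ] [536.18940682  45.57814937 131.        ] [558.54345854  32.42021945 131.        ] 51.87811670457204 -0.5320061078701749
small [406.16292236 -59.15898774  15.        ]
brush [ 673.50835193 -191.24687271   15.        ]
ga [461.57949668 239.68682564  15.        ]
[[ 1.83377624e-04  9.99999224e-01  1.23214193e-03]
 [-9.61486731e-01  5.14970833e-04 -2.74850869e-01]
 [-2.74851290e-01 -1.13428662e-03  9.61486080e-01]]
[[-9.65926892e-01  2.58814946e-01 -2.50696334e-04]
 [ 2.58815066e-01  9.65926339e-01 -1.03366508e-03]
 [-2.53737805e-05 -1.06332889e-03 -9.99999434e-01]] [  68.68212265    0.50587798 -121.71327769]
```
Pin ~ (600,-54,130); axis ~ (557..558, 33). Distance: (42,-87) = 97 ✓. 

Measured against the text:

| Quantity | Measured | Expected |
|---|---|---|
| Pin head height | 130 mm | 130 mm |
| Pin head position | (600, -54) | – |
| Axis position | about (558, 33) | – |
| Pin to axis distance | 97 mm | 95 mm |

The two points agree with the text. Next I move to hover over the stand so the wrist camera sees both the pin and the knob.

The manual's scale: shifts go in m and turns go in units of 0.25 rad. Converting my numbers, -28.9 mm is -0.0289, -25 mm is -0.025.

```bash
for i in 1; do :; done
echo '{"drx": [0,0,0,0,0],"dry": [0,0,0,0,0],"drz": [0,0,0,0,0],"x": [-0.0289,-0.0289,-0.0289,-0.0289,-0.0289],"y": [-0.025,-0.025,-0.025,-0.025,-0.025],"z": [-0.001,-0.001,-0.001,-0.001,-0.001],"jaw": [1,1,1,1,1]}' > rows.txt && python3 steer.py rows.txt 40
echo '{"drx": [0,0,0,0,0],"dry": [0,0,0,0,0],"drz": [0,0,0,0,0],"x": [-0.0289,-0.0289,-0.0289,-0.0289,-0.0289],"y": [-0.025,-0.025,-0.025,-0.025,-0.025],"z": [-0.001,-0.001,-0.001,-0.001,-0.001],"jaw": [1,1,1,1,1]}' > rows.txt && python3 steer.py rows.txt
echo '{"drx": [0,0,0,0,0],"dry": [0,0,0,0,0],"drz": [0,0,0,0,0],"x": [-0.0289,-0.0289,-0.0289,-0.0289,-0.0289],"y": [-0.025,-0.025,-0.025,-0.025,-0.025],"z": [-0.001,-0.001,-0.001,-0.001,-0.001],"jaw": [1,1,1,1,1]}' > rows.txt && python3 steer.py rows.txt
echo '{"drx": [0,0,0,0,0],"dry": [0,0,0,0,0],"drz": [0,0,0,0,0],"x": [-0.0289,-0.0289,-0.0289,-0.0289,-0.0289],"y": [-0.025,-0.025,-0.025,-0.025,-0.025],"z": [-0.001,-0.001,-0.001,-0.001,-0.001],"jaw": [1,1,1,1,1]}' > rows.txt && python3 steer.py rows.txt
echo '{"drx": [0,0,0,0,0],"dry": [0,0,0,0,0],"drz": [0.48,0.48,0.48,0.48,0.48],"x": [0,0,0,0,0],"y": [0,0,0,0,0],"z": [0,0,0,0,0],"jaw": [1,1,1,1,1]}' > rows.txt && python3 steer.py rows.txt
echo '{"drx": [0,0,0,0],"dry": [0,0,0,0],"drz": [0.48,0.48,0,0],"x": [0,0,0,0],"y": [0,0,0,0],"z": [0,0,0,0],"jaw": [1,1,1,1]}' > rows.txt && python3 steer.py rows.txt
python3 - <<'E'
from h import *
c=cam("wrist");np.savez("w1.npz",*c);cv2.imwrite("pics/w1.png",r.grab_frame("wrist")[:,:,::-1]);print(tool(),r.sense()['qpos'])
E
```

```text
clock: 0.57
eef_pos: [269.5, 443.9, 258.1]
tcp_rot: [-3.141, -0.0, 2.88]
contact_force: [0.4, 1.1, 0.3]
opening: 1.0
grasp_force: 0.0
clock: 0.98
eef_pos: [376.8, 285.7, 263.3]
tcp_rot: [3.142, 0.0, 2.88]
contact_force: [1.2, 0.1, 0.1]
opening: 1.001
grasp_force: 0.0
clock: 1.4
eef_pos: [484.1, 127.4, 268.4]
tcp_rot: [3.141, 0.0, 2.88]
contact_force: [0.3, 0.6, 0.8]
opening: 1.001
grasp_force: 0.0
clock: 1.82
eef_pos: [591.3, -30.7, 273.1]
tcp_rot: [3.142, -0.0, 2.88]
contact_force: [0.1, 0.8, 0.7]
opening: 0.999
grasp_force: 0.0
clock: 2.23
eef_pos: [590.5, -29.1, 272.9]
tcp_rot: [-3.141, -0.0, 2.273]
contact_force: [-0.8, -0.6, -0.9]
opening: 1.003
grasp_force: 0.0
clock: 2.57
eef_pos: [590.5, -28.8, 273.1]
tcp_rot: [-3.141, -0.0, 2.044]
contact_force: [0.9, 0.3, -0.0]
opening: 1.003
grasp_force: 0.0
(array([590.54785328, -28.85778636, 273.10147726]), array([[-4.55754249e-01,  8.90105573e-01, -3.65386060e-04],
       [ 8.90105628e-01,  4.55754287e-01,  2.24079612e-05],
       [ 1.86471714e-04, -3.15019665e-04, -9.99999933e-01]])) [-5.13662391e-02  2.82767439e-01  1.68656363e+00  3.92520971e-06
  1.17262764e+00 -5.24587201e-01]
```

View pics/w1.png

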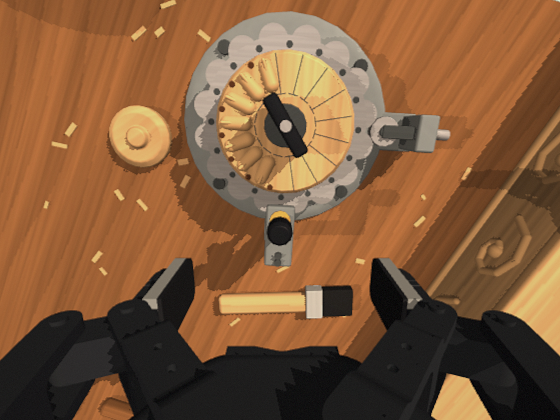

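The wrist view shows the pin head at (279,231), with its bracket arm running straight down the picture. The bar knob's centre dot is at (286,126), and the bar ends are near (268,95) and (305,157). Now I'll measure with blobs and cross-check against the fixed views.

```bash
python3 - <<'E'
from h import *
T,S=cam("top"),cam("scene");W=tuple(np.load("w1.npz").values())
def blob(f,box,th=45):
    x0,y0,x1,y1=box;g=cv2.imread(f)[y0:y1,x0:x1].max(2)
    n,l,s,c=cv2.connectedComponentsWithStats((g<th).astype(np.uint8))
    i=1+np.argmax(s[1:,4]);print(f,s[i],c[i]+[x0,y0]);
    return c[i]+[x0,y0],cv2.minAreaRect(np.argwhere(l==i)[:,::-1].astype(np.float32)+[x0,y0])if 0 else cv2.minAreaRect((np.argwhere(l==i)[:,::-1]+[x0,y0]).astype(np.float32))
pw,_=blob("pics/w1.png",(255,205,305,250));ps,_=blob("pics/scene0.png",(270,215,288,235))
pt=(293.9,178.1)
print('pin',tri(W,pw,S,ps),tri(W,pw,T,pt))
kw,rw=blob("pics/w1.png",(255,85,315,165),38);print(rw)
kd=(286,126);print('knob dot',tri(W,kd,T,(264.7,191.1)),tri(W,kd,S,(298.9,200)),plane(W,kd,131))
b=cv2.boxPoints(rw);e=sorted([(np.linalg.norm(b[i]-b[(i+1)%4]),i) for i in range(4)])
m=[(b[i]+b[(i+1)%4])/2 for _,i in e[:2]]
P=[plane(W,x,131) for x in m];print(P,np.linalg.norm(P[0]-P[1]),(P[0]+P[1])/2,np.degrees(np.arctan2(*(P[0]-P[1])[1::-1])))
E
```

```text
pics/w1.png [ 12  12  25  28 537] [279.12476723 231.08752328]
pics/scene0.png [ 5  4  8 11 72] [278.47222222 223.86111111]
pin (array([600.51318503, -54.38917574, 132.29888509]), np.float64(2.3907485174772316)) (array([600.80665286, -54.29907097, 129.1194937 ]), np.float64(1.774619449020267))
pics/w1.png [  8   8  44  64 820] [284.75731707 125.61707317]
((284.5786437988281, 124.86203002929688), (67.87394714355469, 15.960726737976074), 60.642250061035156)
knob dot (array([563.70873017,  33.52616801, 113.45473659]), np.float64(0.8042577001333033)) (array([562.49287454,  32.79612314, 150.39926614]), np.float64(2.5088599792489954)) [563.39387386  33.89331254 131.        ]
[array([538.73287295,  48.90102903, 131.        ]), array([586.28718028,  18.64568765, 131.        ])] 56.3630892319605 [562.51002661  33.77335834 131.        ] 147.53437416352895
```

The pin is at (600.6, -54.3), z about 130 (131 ± 2). The axis is at about (562.5, 33.7), which puts the pin 96 mm away and matches the text. Moving over the pin, then descending.

Converted, 30 mm is 0.03, -27.2 mm is -0.0272, 0.065 rad is 0.26.

```bash
echo '{"drx": [0,0,0,0,0],"dry": [0,0,0,0,0],"drz": [0,0.26,0,0,0],"x": [-0.0272,0,0,0,0],"y": [-0.0026,0,0,0,0],"z": [0,0.022,0.03,0.03,0.02],"jaw": [1,1,1,1,1]}' > rows.txt && python3 steer.py rows.txt 40
echo '{"drx": [0,0,0,0,0],"dry": [0,0,0,0,0],"drz": [0,0,0,0,0],"x": [0,0,0,0,0],"y": [0,0,0,0,0],"z": [0.02,0.02,0,0,0],"jaw": [1,1,1,0.7,0.5]}' > rows.txt && python3 steer.py rows.txt
python3 - <<'E'
from h import *
cv2.imwrite("pics/w2.png",np.hstack([r.grab_frame("wrist")[:,:,::-1][120:,130:430],cv2.resize(r.grab_frame("scene")[185:285,245:365,::-1],(360,300))]))if 0 else cv2.imwrite("pics/w2.png",r.grab_frame("wrist")[:,:,::-1]);print(tool())
E
```

```text
clock: 3.03
eef_pos: [599.5, -54.3, 168.8]
tcp_rot: [-3.14, -0.001, 1.978]
contact_force: [-0.7, -0.5, -0.5]
opening: 0.997
grasp_force: 0.0
clock: 3.45
eef_pos: [601.3, -54.3, 132.3]
tcp_rot: [3.141, 0.001, 1.976]
contact_force: [-0.1, 0.7, 0.2]
opening: 0.746
grasp_force: 0.0
(array([601.57597463, -54.36007578, 132.72719177]), array([[-3.94110748e-01,  9.19060708e-01,  2.03318928e-03],
       [ 9.19062464e-01,  3.94111863e-01, -1.63644808e-04],
       [-9.51703526e-04,  1.80413377e-03, -9.99997920e-01]]))
```

View pics/w2.png

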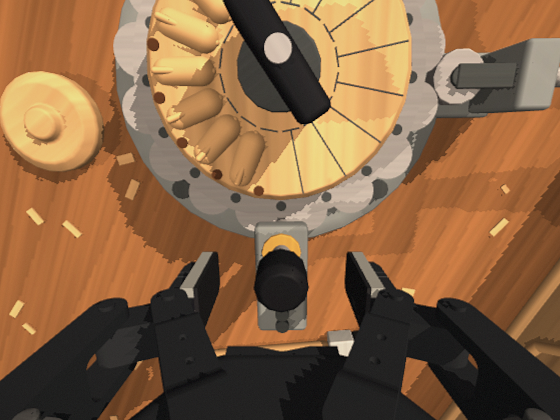

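The head sits between the pads at (281,280), and the knob's dot is at (278,47). I'll triangulate the knob from the two wrist views, then close.

```bash
python3 - <<'E'
from h import *
W=tuple(np.load("w1.npz").values());print(tri(W,(286,126),cam("wrist"),(278,47)),plane(cam("wrist"),(278,47),131))
E
echo '{"drx": [0,0,0,0,0],"dry": [0,0,0,0,0],"drz": [0,0,0,0,0],"x": [0,0,0,0,0],"y": [0,0,0,0,0],"z": [0,0,0,0,0],"jaw": [0,0,0,0,0]}' > rows.txt && python3 steer.py rows.txt 50
echo '{"drx": [0,0],"dry": [0,0],"drz": [0,0],"x": [0,0],"y": [0,0],"z": [0,0],"jaw": [0,0]}' > rows.txt && python3 steer.py rows.txt
```

```text
(array([563.36839373,  33.90732244, 135.96754137]), np.float64(0.08615133514418001)) [562.91663468  34.93048741 131.        ]
clock: 3.92
eef_pos: [600.9, -54.5, 131.8]
tcp_rot: [3.141, 0.001, 1.975]
contact_force: [-0.2, -1.6, 1.9]
opening: 0.257
grasp_force: 48.8
clock: 4.08
eef_pos: [600.9, -54.4, 131.5]
tcp_rot: [3.141, 0.0, 1.975]
contact_force: [0.3, -1.4, 2.1]
opening: 0.259
grasp_force: 48.8
```

The head is gripped at 0.26 opening, which is 22 mm. Pulling up gently.

Converted, -3 mm is -0.003.

```bash
echo '{"drx": [0,0,0,0,0],"dry": [0,0,0,0,0],"drz": [0,0,0,0,0],"x": [0,0,0,0,0],"y": [0,0,0,0,0],"z": [-0.003,-0.003,-0.003,-0.003,0],"jaw": [0,0,0,0,0]}' > rows.txt && python3 steer.py rows.txt
echo '{"drx": [0,0,0,0,0],"dry": [0,0,0,0,0],"drz": [0,0,0,0,0],"x": [0,0,0,0,0],"y": [0,0,0,0,0],"z": [-0.002,-0.001,-0.001,0,0],"jaw": [0,0,0,0,0]}' > rows.txt && python3 steer.py rows.txt
```

```text
clock: 4.5
eef_pos: [600.8, -54.4, 144.0]
tcp_rot: [3.141, 0.0, 1.975]
contact_force: [0.7, -2.1, 1.1]
opening: 0.259
grasp_force: 49.5
clock: 4.92
eef_pos: [600.8, -54.4, 147.5]
tcp_rot: [3.141, 0.0, 1.975]
contact_force: [1.6, -3.3, 0.5]
opening: 0.257
grasp_force: 49.4
```

Converted, -1 mm is -0.001.

```bash
echo '{"drx": [0,0,0,0],"dry": [0,0,0,0],"drz": [0,0,0,0],"x": [0,0,0,0],"y": [0,0,0,0],"z": [-0.001,-0.001,0,0],"jaw": [0,0,0,0]}' > rows.txt && python3 steer.py rows.txt
python3 - <<'E'
from h import *
print(r.sense()['contact_force'])
E
```

```text
clock: 5.25
eef_pos: [600.7, -54.3, 149.1]
tcp_rot: [-3.142, 0.0, 1.975]
contact_force: [3.1, -4.0, -5.0]
opening: 0.257
grasp_force: 50.4
[ 3.13196394 -3.99181601 -4.96695467]
```

```bash
echo '{"drx": [0,0,0],"dry": [0,0,0],"drz": [0,0,0],"x": [0,0,0],"y": [0,0,0],"z": [-0.001,0,0],"jaw": [0,0,0]}' > rows.txt && python3 steer.py rows.txt
```

```text
clock: 5.5
eef_pos: [600.6, -54.3, 149.2]
tcp_rot: [-3.141, -0.0, 1.975]
contact_force: [6.6, -3.6, -13.7]
opening: 0.255
grasp_force: 50.7
```

It is at the hard stop: 17.7 mm lift with the force rising. Releasing, rising, and going over the knob.

```bash
echo '{"drx": [0,0,0,0,0],"dry": [0,0,0,0,0],"drz": [0,0,0,0,0],"x": [0,0,0,0,0],"y": [0,0,0,0,0],"z": [0.001,0,0,0,0],"jaw": [0,1,1,1,1]}' > rows.txt && python3 steer.py rows.txt
echo '{"drx": [0,0,0,0,0],"dry": [0,0,0,0,0],"drz": [0,0,0,0,0],"x": [0,0,0,0,0],"y": [0,0,0,0,0],"z": [0,-0.01,-0.03,-0.03,-0.02],"jaw": [1,1,1,1,1]}' > rows.txt && python3 steer.py rows.txt
echo '{"drx": [0,0,0,0,0],"dry": [0,0,0,0,0],"drz": [0,0,0,-0.48,-0.48],"x": [0.032,0.032,0.032,0,0],"y": [0.0002,0.0002,0.0002,0,0],"z": [0,0,0,0,0],"jaw": [1,1,1,1,1]}' > rows.txt && python3 steer.py rows.txt
echo '{"drx": [0,0,0,0,0],"dry": [0,0,0,0,0],"drz": [-0.48,-0.48,-0.48,0,0],"x": [0,0,0,0,0],"y": [0,0,0,0,0],"z": [0,0,0,0,0],"jaw": [1,1,1,0.8,0.8]}' > rows.txt && python3 steer.py rows.txt
python3 - <<'E'
from h import *
c=cam("wrist");np.savez("w3.npz",*c);cv2.imwrite("pics/w3.png",r.grab_frame("wrist")[:,:,::-1]);print(tool(),r.sense()['qpos'])
im=r.grab_frame("scene")[:,:,::-1];cv2.imwrite("pics/s3.png",im)
E
```

```text
clock: 5.92
eef_pos: [600.4, -54.0, 149.5]
tcp_rot: [-3.141, -0.0, 1.975]
contact_force: [0.6, 0.2, -1.0]
opening: 0.811
grasp_force: 0.0
clock: 6.33
eef_pos: [601.3, -54.3, 242.6]
tcp_rot: [3.14, 0.001, 1.975]
contact_force: [1.0, 0.0, -0.1]
opening: 0.999
grasp_force: 0.0
clock: 6.75
eef_pos: [562.8, 35.8, 240.4]
tcp_rot: [3.141, 0.0, 2.222]
contact_force: [0.8, 0.4, -1.7]
opening: 1.002
grasp_force: 0.0
clock: 7.17
eef_pos: [563.5, 34.3, 239.9]
tcp_rot: [3.141, 0.0, 2.571]
contact_force: [-0.0, 1.1, 0.4]
opening: 0.8
grasp_force: 0.0
(array([563.47439193,  34.22915752, 239.79853339]), array([[-8.41299707e-01,  5.40568798e-01,  4.20859810e-04],
       [ 5.40568871e-01,  8.41299762e-01,  7.50657513e-05],
       [-3.13491055e-04,  2.90656507e-04, -9.99999909e-01]])) [ 5.79861734e-02  2.73090547e-01  1.77868360e+00  5.70309814e-05
  1.08939401e+00 -9.41723419e-01]
```

View pics/w3.png

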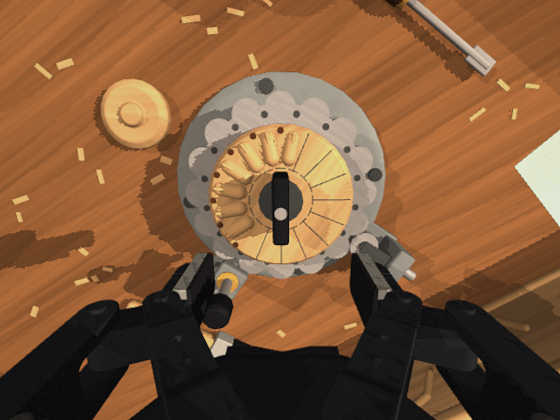

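The bar stands upright in the picture at columns 273–289, so the tool is square to it, with the dot at (280,214). The pin head at (218,310) shows shaft beneath it, so it stayed up. Measuring again.

```bash
python3 - <<'E'
from h import *
W=tuple(np.load("w1.npz").values());V=tuple(np.load("w3.npz").values())
g=cv2.imread("pics/w3.png").max(2)[165:250,262:300];ys,xs=np.nonzero(g<38)
rect=cv2.minAreaRect(np.c_[xs+262,ys+165].astype(np.float32));print(rect)
k=(280.5,213.5)
print(tri(W,(286,126),V,k),plane(V,k,131),plane(V,rect[0],131))
p,R=tool();print(R.T@(tri(W,(286,126),V,k)[0]-p))
a,b=plane(V,(280.6,174),131),plane(V,(280.9,244),131);print(a,b,np.degrees(np.arctan2(*(a-b)[1::-1])))
# pin head height now
S=cam("scene");g=cv2.imread("pics/s3.png").max(2)[208:235,268:290];n,l,s,c=cv2.connectedComponentsWithStats((g<45).astype(np.uint8));print(s,c+[268,208])
for h in (130,148): print(h,cv2.projectPoints(np.array([[600.6,-54.3,h]]),cv2.Rodrigues(S[1])[0],S[2],S[0],None)[0].ravel())
E
```

```text
((279.4999694824219, 207.99996948242188), (71.99998474121094, 16.999996185302734), 90.0)
(array([563.34921458,  33.84496081, 131.87995659]), np.float64(0.11561103938248703)) [563.53546477  33.65096586 131.        ] [559.20706217  35.47665429 131.        ]
[-9.05158755e-02 -3.75553090e-01  1.07764038e+02]
[536.5037602   51.13187379 131.        ] [586.08153575  19.54542862 131.        ] 147.49842271576324
[[  0   0  22  27 522]
 [  7   7   8  10  70]
 [  3  12   1   1   1]
 [  3  19   1   1   1]] [[278.54980843 221.19348659]
 [278.34285714 219.48571429]
 [271.         220.        ]
 [271.         227.        ]]
130 [278.97357084 224.58697921]
148 [278.83870989 219.61309041]
```

Pin confirmed up at about 148 mm, and the tool is centred on the knob within 0.5 mm, with the knob's top at 131.9 mm. Descending to TCP z 123 and gripping.

Converted, 30 mm is 0.03, 27 mm is 0.027.

```bash
echo '{"drx": [0,0,0,0,0],"dry": [0,0,0,0,0],"drz": [0,0,0,0,0],"x": [0,0,0,0,0],"y": [-0.0004,0,0,0,0],"z": [0.03,0.03,0.027,0.02,0.01],"jaw": [0.8,0.8,0.8,0.8,0.8]}' > rows.txt && python3 steer.py rows.txt 80
echo '{"drx": [0,0,0,0,0],"dry": [0,0,0,0,0],"drz": [0,0,0,0,0],"x": [0,0,0,0,0],"y": [0,0,0,0,0],"z": [0,0,0,0,0],"jaw": [0.8,0,0,0,0]}' > rows.txt && python3 steer.py rows.txt
echo '{"drx": [0,0,0,0],"dry": [0,0,0,0],"drz": [0,0,0,0],"x": [0,0,0,0],"y": [0,0,0,0],"z": [0,0,0,0],"jaw": [0,0,0,0]}' > rows.txt && python3 steer.py rows.txt
python3 -c "
from rig import r
s=r.sense();print(s['wrist_torque'],s['contact_force'])"
```

```text
clock: 7.68
eef_pos: [561.7, 33.8, 119.8]
tcp_rot: [-3.14, -0.003, 2.572]
contact_force: [-0.5, 0.4, -0.7]
opening: 0.799
grasp_force: 0.0
clock: 8.1
eef_pos: [564.1, 33.9, 123.6]
tcp_rot: [3.14, 0.002, 2.575]
contact_force: [-0.4, 0.2, -0.3]
opening: 0.233
grasp_force: 0.0
clock: 8.43
eef_pos: [563.3, 33.0, 123.7]
tcp_rot: [-3.141, 0.001, 2.576]
contact_force: [-3.6, -6.4, 9.5]
opening: 0.151
grasp_force: 79.4
[-0.9141675   0.54325473  0.23974686] [-3.64946398 -6.42686139  9.53393259]
```

The bar is gripped at 79 N. First click.

```bash
echo '{"drx": [0,0,0,0,0],"dry": [0,0,0,0,0],"drz": [0.32,0.32,0.32,0.32,0.2908],"x": [0,0,0,0,0],"y": [0,0,0,0,0],"z": [0,0,0,0,0],"jaw": [0,0,0,0,0]}' > rows.txt && python3 steer.py rows.txt
echo '{"drx": [0,0,0],"dry": [0,0,0],"drz": [0,0,0],"x": [0,0,0],"y": [0,0,0],"z": [0,0,0],"jaw": [0,0,0]}' > rows.txt && python3 steer.py rows.txt
python3 -c "
from rig import r
s=r.sense();print(s['wrist_torque'],s['contact_force'],s['tcp_rot'])"
```

```text
clock: 8.85
eef_pos: [562.9, 32.5, 123.7]
tcp_rot: [-3.14, 0.002, 2.179]
contact_force: [-6.3, -8.9, 11.7]
opening: 0.153
grasp_force: 79.9
clock: 9.1
eef_pos: [562.8, 32.5, 123.7]
tcp_rot: [-3.14, 0.002, 2.183]
contact_force: [-5.6, -8.7, 12.0]
opening: 0.146
grasp_force: 79.7
[-1.30428253  0.83094105  0.03665352] [-5.56730583 -8.70471341 12.02118303] [-3.14005076e+00  1.53833899e-03  2.18254720e+00]
```

Turned 0.393 rad, with the wrist moment near zero, so it is in the stop. Second and third clicks.

```bash
echo '{"drx": [0,0,0,0,0],"dry": [0,0,0,0,0],"drz": [0.32,0.32,0.32,0.32,0.2908],"x": [0,0,0,0,0],"y": [0,0,0,0,0],"z": [0,0,0,0,0],"jaw": [0,0,0,0,0]}' > rows.txt && python3 steer.py rows.txt
echo '{"drx": [0,0,0],"dry": [0,0,0],"drz": [0,0,0],"x": [0,0,0],"y": [0,0,0],"z": [0,0,0],"jaw": [0,0,0]}' > rows.txt && python3 steer.py rows.txt
echo '{"drx": [0,0,0,0,0],"dry": [0,0,0,0,0],"drz": [0.32,0.32,0.32,0.32,0.2908],"x": [0,0,0,0,0],"y": [0,0,0,0,0],"z": [0,0,0,0,0],"jaw": [0,0,0,0,0]}' > rows.txt && python3 steer.py rows.txt
echo '{"drx": [0,0,0,0,0],"dry": [0,0,0,0,0],"drz": [0,0,0,0,0],"x": [0,0,0,0,0],"y": [0,0,0,0,0],"z": [0,0,0,0,0],"jaw": [0,0,0,0,0]}' > rows.txt && python3 steer.py rows.txt
python3 - <<'E'
from h import *
s=r.sense();print(s['wrist_torque'],s['contact_force'],s['tcp_rot'],s['qvel'].round(3))
w=r.grab_frame("wrist")[:,:,::-1];t=cv2.resize(r.grab_frame("scene")[185:285,245:365,::-1],(240,200))
o=np.zeros((420,800,3),np.uint8);o[:,:560]=w;o[:200,560:]=t;cv2.imwrite("pics/w4.png",o)
E
```

```text
clock: 9.52
eef_pos: [562.2, 32.2, 123.7]
tcp_rot: [-3.139, 0.002, 1.786]
contact_force: [-9.2, -10.9, 15.5]
opening: 0.151
grasp_force: 80.3
clock: 9.77
eef_pos: [562.2, 32.2, 123.7]
tcp_rot: [-3.139, 0.002, 1.79]
contact_force: [-8.8, -10.9, 14.3]
opening: 0.15
grasp_force: 80.1
clock: 10.18
eef_pos: [561.4, 32.2, 123.7]
tcp_rot: [-3.139, 0.003, 1.393]
contact_force: [-12.4, -11.3, 17.2]
opening: 0.151
grasp_force: 80.8
clock: 10.6
eef_pos: [561.5, 32.1, 123.7]
tcp_rot: [-3.139, 0.003, 1.397]
contact_force: [-12.1, -10.9, 17.4]
opening: 0.151
grasp_force: 80.6
[-1.60614264  1.63745601  0.00312785] [-12.14079273 -10.85075721  17.35573796] [-3.13892662  0.00317709  1.3972443 ] [-0.     0.     0.001 -0.001  0.    -0.002]
```

View pics/w4.png

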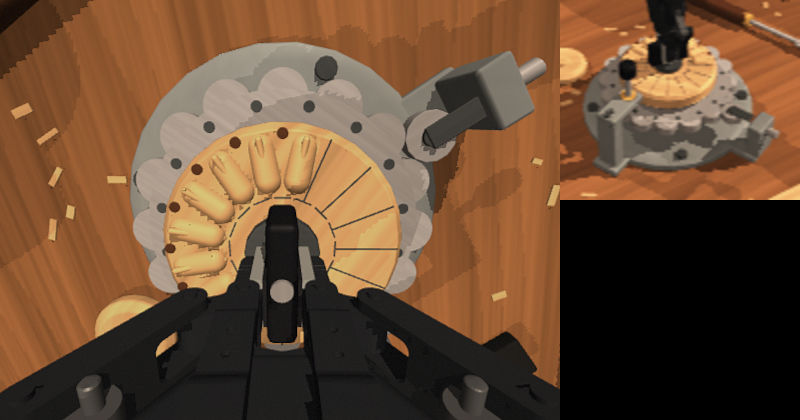

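The picture shows the bar at (282,270) square between the pads, the roller seated between two scallops at (428,135), and the pin head still up in the inset at (627,70) with nothing touching it. The tool turned 1.179 rad in total, is still, and grips at 80 N.

```bash
python3 -c "
from rig import r
print(r.sign_off())"
```

```text
the job is handed in; nothing more can be done
None
```

The job is handed in, with no verdict returned: the lock pin is up against its stop (about 17.7 mm lift), and the knob has turned three clicks clockwise (1.179 rad by the tool's own turn) and is held still in the third stop at about 80 N.

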